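Pack the finishing kit into the caddy

TASK

Pack the kit into the plywood caddy: put the blue tin with the yellow band in the blue bay, the small pine block in the yellow bay, the short square wooden stick in the green bay and the wing bolt in the red bay, each lying flat on the floor of its bay, the same way up as now. The black tin and the long wooden stick are not part of the kit: leave them where they are on the bench.

Things in the scene. Friction and masses are not known exactly. Their poses are not given: they have to be found in the camera images.
- wax_tin: Loose round tin, blue with a yellow band round its side and a plain dark blue lid, closed, 57 mm across and 34 mm high, 0.13 to 0.25 kg; stands on the bench; origin at the centre of its underside, z up.
- pine_pad: Loose pine block, 45 mm along its x, 65 mm along its y, 30 mm high, about 0.05 kg; origin at the centre of its underside, z up. Grasp it across its x.
- short_stick: Loose short square light wooden stick, 10 x 10 mm and 90 mm long, lying along its y, 12 g; origin at the centre of its underside, z up.
- wing_bolt: Loose bare-metal wing bolt lying flat, 14 mm high, about 20 g; the two wings span 38 mm along its x and stand at y = +6 to +26 mm, the shaft runs from them to its tip at y = -23 mm. Grip it across the wings, at about y = +14 mm; it grips as a solid slab 38 mm wide along x, from y = -19 to +33 mm. Origin on its underside, z up.
- black_tin: Loose round black tin, 53 mm across and 50 mm high; not part of the kit, stays where it is. Origin at the centre of its underside.
- long_stick: Loose long square light wooden stick, 12 x 12 mm and 130 mm long, lying along its y; not part of the kit, stays where it is. Origin at the centre of its underside.
- blue_bay: Blue open bay tray, 100 x 132 mm outside, 92 x 124 mm inside; origin at the centre of its underside, 6 mm above the bench; x along its short, y along its long side, z up. Inner floor 4 mm, wall tops 18 mm above its origin. One of four fixed trays, two by two in a fixed plywood caddy (226 x 290 mm, rim 22 mm high); place, turn and order of the trays change.
- yellow_bay: Yellow open bay tray, 100 x 132 mm outside, 92 x 124 mm inside; origin at the centre of its underside, 6 mm above the bench; x along its short, y along its long side, z up. Inner floor 4 mm, wall tops 18 mm above its origin. One of the four fixed trays in the plywood caddy.
- green_bay: Green open bay tray, 100 x 132 mm outside, 92 x 124 mm inside; origin at the centre of its underside, 6 mm above the bench; x along its short, y along its long side, z up. Inner floor 4 mm, wall tops 18 mm above its origin. One of the four fixed trays in the plywood caddy.
- red_bay: Red open bay tray, 100 x 132 mm outside, 92 x 124 mm inside; origin at the centre of its underside, 6 mm above the bench; x along its short, y along its long side, z up. Inner floor 4 mm, wall tops 18 mm above its origin. One of the four fixed trays in the plywood caddy.
Things that resemble listed ones, but are neither listed nor needed, are in the scene too. Several things look just like the pine_pad: the one meant starts farthest to the robot's left.

How it is judged:
By the outcome, as a careful person would: the job done as asked, in the order asked, and still so for the second after the job is handed in, with the robot touching nothing.
It also fails if it takes over 102 s, if anything falls off the work surface, if the arm or the gripper's body presses on something with over 40 N, if the wrist force passes 120 N, or if a joint passes its speed limit or range.

ROBOT

A 6-joint arm with a two-finger parallel gripper is mounted at the origin on a cart in front of the work surface, level with it; the furniture and walls round the work are solid. World frame = base frame: x ahead of the robot, y to its left, z up, the work surface at z = 0. Lengths are in mm, angles in rad, forces in N, time in s.
With the tool pointing down it reaches from about 350 to 875 mm from the base axis. Payload 4.2 kg.
Tool frame: the origin (TCP) lies at the very end of the fingers, on their centre line; the grasp point (between the pads) lies 19 mm behind it; z points along the fingers, y is the line along which they close (so a half turn about z gives the same grasp; the last joint's range is limited). The gripper opens to 85 mm and grips with 20 to 120 N. Pads are 22 mm wide; open, the fingers measure 114 mm over their backs; the gripper's body (76 mm by 85 mm) begins 54 mm behind the grasp point. The pads swing forward as they close: fully open they stand 13 mm farther back than shut.
Start: joints at [-0.874, 0.385, 0.008, 0, -1.194, -0.259], TCP at [264.979, -566.026, 231.312] pointing down, gripper open.
Joint ranges: [-3.14, 3.14], [-1.21, 2.06], [-1.07, 1.41], [-3.16, 2.05], [-2.99, -0.16], [-3.1, 3.1]. Speed limits (rad/s): [2.79, 2.79, 3.14, 3.14, 3.14, 3.14].

INTERFACE

Orientations are given as a unit quaternion [x, y, z, w].
In Python, from bench import read_state, get_image, camera_model, job_done gives the robot as it stands.
- The arm moves only by the shell command python3 -m handwheel 'ROWS'. ROWS is JSON, a list of rows, each a list of 7 numbers: the shift along the tool's x, y, z in m, then the turn, a rotation vector about the tool's x, y, z in rad, then the gripper's target within -1 to 1 (fully open at 1, half-way at 0, shut at -1). In form: [[dx, dy, dz, wx, wy, wz, jaw], ...]. A call has 1 to 10 rows; each row is the pose to reach, as a shift and turn from the pose commanded when the call began, along the tool's axes at that moment; what a row does not reach only later rows make up. A row lasts 1/8 s, in which the tool goes at most 62.5 mm and 10.7 degrees, less where a joint would pass 70% of its speed; a pose out of reach is approached as far as the arm can. A call with a gripper value outside its range is refused whole. The fingers move at their own pace and stop on an object; the grip force is fixed at half the most. Time passes only in rows, so rows that repeat a pose let the fingers close. It gives the time, the measured TCP pose, the force, the opening and the grip force at its end, in the units of the state.
- read_state(): the state, without advancing time (a new reading comes with each control period).
- get_image(name): name is "scene" or "top" or "wrist"; returns (picture, depth): 384x512x3 uint8, blue, green, red; 384x512 float32, mm along the optical axis (not along the pixel's ray), 0 where there is no reading.
- camera_model(name): a dict with "K" (3x3 intrinsics, pixels), "rvec" (rotation vector, rad) and "tvec" (3), from world to camera coordinates, as OpenCV has them; the wrist camera has in their place "hand_eye" (4x4, takes a point from camera to tool coordinates, whose origin is the TCP and whose axes are the flange's). Camera axes: x right, y down, z forward; pixel columns grow to the right and rows downward; lengths in mm; the calibration is good to about 2 mm. A picture is of the moment at which its call begins: read the wrist's pose just before it. camera_model takes no time and is no camera call.
- job_done(): hands the job in; it is judged then, once.
The state is a dict: "clock": time; "joints": joint angles; "joint_vel": joint speeds; "joint_efforts": joint torques, N m; "position": TCP position; "ee_rot": TCP orientation; "contact_force": force on the tool from outside, world axes, zero at the start; "wrist_torque": the same for the moment, N m; "gripper_width": finger opening in mm; "grasp_force": force on a finger pad.
Only numpy, scipy, OpenCV 4.12 (cv2) and the standard library are available. Lean on these libraries where they do the work, as an engineer would, in place of code of your own. Each camera call takes 0.05 s, during which the arm holds its last target. There are 200 camera calls.

## Working session

There is one attempt and no reset: what is moved stays moved. The work goes in short steps, Python scripts to look and compute and a shell command to move; the robot and the scene stay as the last step left them, time stands still between calls to the robot, and variables do not carry over. Pictures are saved under pics/ and viewed, at most 14 in all, crops included, and the job is handed in when it is done.

```bash
mkdir -p pics; ls; python3 - <<'E'
from bench import *
import cv2,numpy as np
print(read_state())
for n in("top","scene"):
    p,d=get_image(n); cv2.imwrite(f"pics/{n}0.png",p); np.savez(f"{n}0.npz",p=p,d=d)
    print(n,camera_model(n))
print(camera_model("wrist"))
E
```

```text
pics
{'clock': 0.0, 'joints': array([-8.74410252e-01,  3.85545004e-01,  6.59992737e-03, -5.04324018e-04,
       -1.19397250e+00, -2.58590600e-01]), 'joint_vel': array([-1.30727468e-03,  6.44039674e-05, -1.01258137e-04, -1.69969391e-03,
        1.88065811e-04,  1.28572605e-04]), 'joint_efforts': array([ 7.45134439e-04, -3.92290950e+01,  1.88407838e+01,  4.18637350e+00,
       -4.63003802e-03,  1.39688911e-06]), 'position': array([ 264.72690896, -565.51566481,  230.21761905]), 'ee_rot': array([-2.17062850e-01,  9.76157026e-01,  1.04970204e-03, -2.79253084e-04]), 'contact_force': array([-0.24368237,  0.33725166, -0.07422789]), 'wrist_torque': array([-0.04064046, -0.01389417,  0.02125143]), 'grasp_force': 0.0, 'gripper_width': 85.43154444620659}
top {'K': array([[486.11199452,   0.        , 250.95342552],
       [  0.        , 486.11199452, 180.38939917],
       [  0.        ,   0.        ,   1.        ]]), 'rvec': array([ 2.15451163, -2.14241172,  0.17858198]), 'tvec': array([ -83.8410454 ,  551.76803152, 1390.96867809])}
scene {'K': array([[401.43798647,   0.        , 255.79341064],
       [  0.        , 401.43798647, 197.84381741],
       [  0.        ,   0.        ,   1.        ]]), 'rvec': array([ 0.8225944 , -2.38598439,  1.25503669]), 'tvec': array([369.45594361, 243.09676538, 846.72434492])}
{'K': array([[319.6533961 ,   0.        , 258.69311897],
       [  0.        , 319.6533961 , 194.58454343],
       [  0.        ,   0.        ,   1.        ]]), 'hand_eye': array([[-1.99268569e-04, -9.52168852e-01, -3.05572312e-01,
         7.88049001e+01],
       [ 9.99999955e-01, -1.20652192e-04, -2.76161476e-04,
         3.86608733e-01],
       [ 2.26084386e-04, -3.05572353e-01,  9.52168833e-01,
        -1.41962840e+02],
       [ 0.00000000e+00,  0.00000000e+00,  0.00000000e+00,
         1.00000000e+00]])}
```

View pics/top0.png

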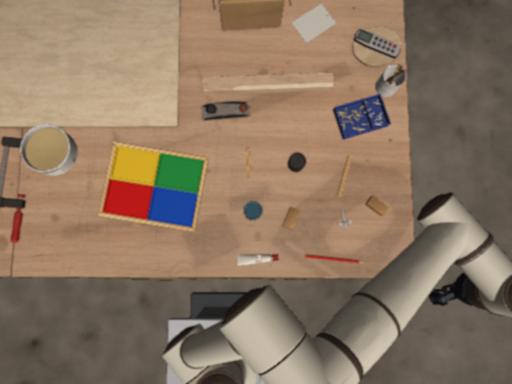

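View pics/scene0.png

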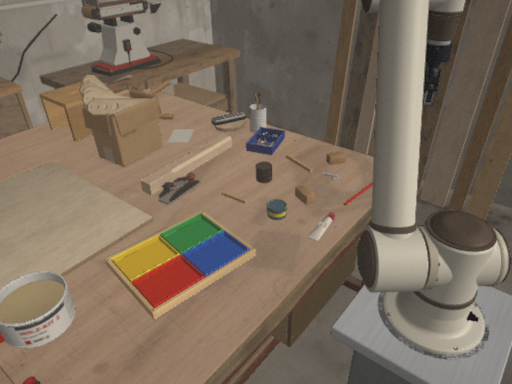

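Top view: blue tin at (253,211). Pine-block candidates are (291,217) and (377,205), and the left one, (291,217), is meant. Stick candidates are (249,163), which is shorter, and (344,176), which is longer. Also the wing bolt (345,220), black tin (297,162), and caddy with yellow (135,165), green (180,172), red (128,200) and blue (173,206). Next I check these in a crop and measure.

```bash
cat > h.py <<'E'
import cv2,numpy as np
from bench import *
from scipy.spatial.transform import Rotation as R
def pose(name,st=None):
    m=camera_model(name);K=m["K"]
    if name=="wrist":
        H=np.array(m["hand_eye"]);T=np.eye(4);T[:3,:3]=R.from_quat(st["ee_rot"]).as_matrix();T[:3,3]=st["position"]
        W=T@H;return K,W[:3,:3],W[:3,3]
    r=cv2.Rodrigues(np.array(m["rvec"]))[0];return K,r.T,-r.T@np.array(m["tvec"]).ravel()
def cast(cam,uv,z):
    K,Rw,C=cam;uv=np.atleast_2d(np.array(uv,float))
    d=np.c_[uv,np.ones(len(uv))]@np.linalg.inv(K).T@Rw.T
    return C+d*((z-C[2])/d[:,2])[:,None]
def blobs(mask,amin=20):
    return sorted([c for c in cv2.findContours(mask.astype(np.uint8),cv2.RETR_EXTERNAL,cv2.CHAIN_APPROX_NONE)[0] if cv2.contourArea(c)>amin],key=cv2.contourArea)[::-1]
def rect(cam,c,z):
    """min-area rect in world of contour cast at z: centre, long, short, world angle of the long side (deg)"""
    P=cast(cam,c.reshape(-1,2),z)[:,:2].astype(np.float32)
    b=cv2.boxPoints(cv2.minAreaRect(P));e=b[1]-b[0],b[2]-b[1]
    l=max(e,key=np.linalg.norm);s=min(e,key=np.linalg.norm)
    return b.mean(0).round(1),round(float(np.linalg.norm(l)),1),round(float(np.linalg.norm(s)),1),round(float(np.degrees(np.arctan2(l[1],l[0]))%180),1)
def step(goal,yaw_y,st=None,zrot=True):
    """shift in tool axes (m) and turn for TCP goal (mm) and world angle (deg) of the closing line, tool down"""
    st=st or read_state();M=R.from_quat(st["ee_rot"]).as_matrix()
    best=None
    for k in(0,180):
        a=np.radians(yaw_y+k);y=np.array([np.cos(a),np.sin(a),0]);z=np.array([0,0,-1.]);G=np.c_[np.cross(y,z),y,z]
        w=R.from_matrix(M.T@G).as_rotvec()
        j=st["joints"][5]
        if best is None or abs(j+w[2])<abs(j+best[2]): best=w
    print("shift",(M.T@(np.array(goal)-st["position"])/1000).round(4),"turn",best.round(3),"j6",round(st["joints"][5],2),"z",st["position"][2].round(1))
E
python3 - <<'E'
from h import *
f=np.load("top0.npz");p=f["p"];cam=pose("top");hsv=cv2.cvtColor(p,cv2.COLOR_BGR2HSV)
H,S,V=[hsv[...,i] for i in range(3)]
roi=np.zeros(H.shape,bool);roi[135:235,95:215]=1
for n,lo,hi in(("blue",105,125),("yellow",22,32),("green",50,80),("red",0,6)):
    m=roi&(H>=lo)&(H<=hi)&(S>170)
    b=blobs(m,100)[0];print(n,rect(cam,b,15))
def q(n,u,v,z,r=16,cond=None):
    s=p[v-r:v+r,u-r:u+r].astype(int);bg=np.median(s.reshape(-1,3),0)
    d=cv2.cvtColor(s.astype(np.uint8),cv2.COLOR_BGR2LAB).astype(int);d=np.abs(d-np.median(d.reshape(-1,3),0)).sum(2)
    for c in blobs(d>28,8)[:2]: print(n,rect(cam,c+np.array([u-r,v-r]),z))
q("tin",253,211,34);q("padL",291,217,30);q("padR",377,205,30);q("stickA",249,163,10,22);q("stickB",344,176,12,26);q("bolt",345,218,10);q("btin",297,162,50)
cv2.imwrite("pics/crop.png",cv2.resize(p[140:240,225:400],None,fx=4.5,fy=4.5,interpolation=cv2.INTER_CUBIC))
E
```

```text
blue (array([478.2, 152.8], dtype=float32), 127.8, 96.4, 80.9)
yellow (array([600.2, 269.2], dtype=float32), 134.1, 99.5, 80.8)
green (array([578.1, 136.2], dtype=float32), 124.9, 93.5, 80.8)
red (array([498. , 288.1], dtype=float32), 129.4, 98.3, 80.8)
tin (array([466.1, -86.4], dtype=float32), 55.7, 55.6, 14.3)
padL (array([ 452.1, -189.8], dtype=float32), 50.8, 17.5, 139.3)
padR (array([ 485.2, -449.2], dtype=float32), 54.9, 34.5, 56.0)
bolt (array([ 428.9, -355. ], dtype=float32), 20.9, 14.9, 90.3)
btin (array([ 607.2, -214.6], dtype=float32), 62.0, 54.1, 161.5)
```

View pics/crop.png

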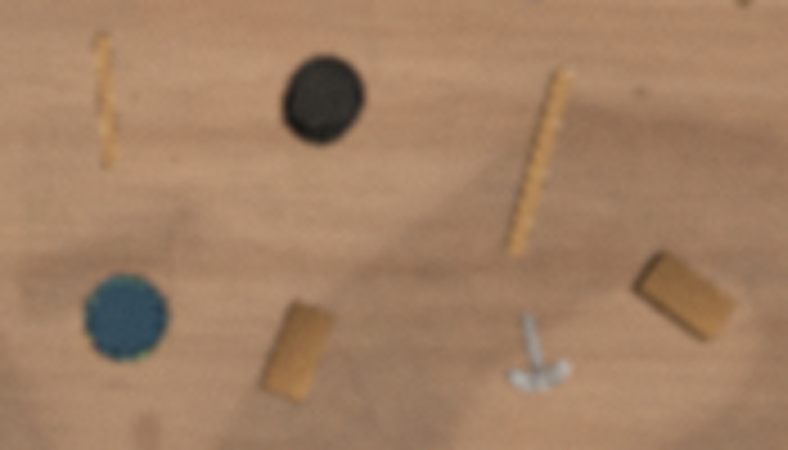

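The crop confirms it. The short stick is at crop (105,100), about 90 mm long, against 125 or more for the one at (540,165). The left pine block is at (297,350), the bolt at (538,355), the tin at (126,317) and the black tin at (323,98). Next I move to a survey pose for the wrist camera.

```bash
python3 - <<'E'
from h import *
step((430,-220,320),90)
E
```

```text
shift [-0.2961  0.2432 -0.0892] turn [ 0.002 -0.001  0.438] j6 -0.26 z 230.3
```

```bash
python3 -m handwheel '[[-0.03,0.025,-0.05,0,0,0.1,1],[-0.08,0.065,-0.089,0,0,0.2,1],[-0.13,0.105,-0.089,0,0,0.3,1],[-0.18,0.145,-0.089,0,0,0.4,1],[-0.23,0.19,-0.089,0,0,0.438,1],[-0.28,0.23,-0.089,0,0,0.438,1],[-0.296,0.243,-0.089,0,0,0.438,1],[-0.296,0.243,-0.089,0,0,0.438,1],[-0.296,0.243,-0.089,0,0,0.438,1],[-0.296,0.243,-0.089,0,0,0.438,1]]'
cat > look.py <<'E'
import sys
from h import *
st=read_state();p,d=get_image("wrist");n=sys.argv[1]
cv2.imwrite(f"pics/{n}.png",p);np.savez(f"{n}.npz",p=p,d=d,pos=st["position"],rot=st["ee_rot"])
print(st["clock"],st["position"].round(1),st["joints"].round(2))
E
python3 look.py w1
```

```text
clock: 1.35
position: [429.6, -221.3, 320.1]
ee_rot: [0.001, 1.0, 0.0, -0.0]
contact_force: [0.4, -0.4, 0.1]
gripper_width: 85.3
grasp_force: 0.0
1.35 [ 429.6 -221.3  320.1] [-0.14  0.08 -0.17  0.   -1.32 -1.43]
```

View pics/w1.png

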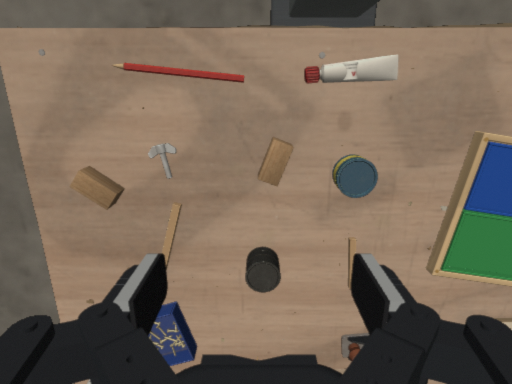

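The wrist view shows the tin lid at (356,177), left pine block (276,161), bolt (163,158), short stick (351,260) partly behind the finger, black tin (263,270), and blue/green bays at right. I measure with depth.

```bash
cat > meas.py <<'E'
import sys
from h import *
def top_pts(n,uv,r,zlo,zhi):
    f=np.load(n+".npz");p,d=f["p"],f["d"];cam=pose("wrist",dict(position=f["pos"],ee_rot=f["rot"]));K,Rw,C=cam
    u,v=uv;vv,uu=np.mgrid[max(v-r,0):v+r,max(u-r,0):u+r];dd=d[max(v-r,0):v+r,max(u-r,0):u+r]
    P=(np.c_[uu.ravel(),vv.ravel(),np.ones(uu.size)]@np.linalg.inv(K).T*dd.reshape(-1,1))@Rw.T+C
    return cam,P.reshape(uu.shape+(3,)),(uu,vv),dd
def obj(n,name,uv,r,zlo,zhi,ztop):
    cam,P,(uu,vv),dd=top_pts(n,uv,r,zlo,zhi)
    m=(P[...,2]>zlo)&(P[...,2]<zhi)&(dd>0)
    b=blobs(m,10)
    if not b: print(name,"none",np.percentile(P[...,2],[1,50,99]));return
    b=min(b[:3],key=lambda c:np.linalg.norm(c.reshape(-1,2).mean(0)-r)); 
    c=b+np.array([uu[0,0],vv[0,0]]);print(name,rect(cam,c,ztop),"z",np.median(P[m][:,2]).round(1),"bench",np.median(P[...,2]).round(1))
E
python3 - <<'E'
from meas import *
obj("w1","tin",(356,177),40,25,60,34)
obj("w1","padL",(276,161),40,20,60,30)
obj("w1","bolt",(163,158),30,6,60,12)
obj("w1","stick",(351,245),25,5,60,10)
obj("w1","btin",(263,260),40,40,70,50)
E
```

```text
tin (array([463.3, -86.8], dtype=float32), 58.4, 55.1, 47.3) z 31.6 bench -0.7
padL (array([ 443. , -199.2], dtype=float32), 60.6, 30.7, 158.7) z 29.3 bench -0.7
bolt (array([ 441.8, -361.6], dtype=float32), 50.5, 37.1, 166.5) z 9.2 bench -0.5
stick (array([593.9, -74.3], dtype=float32), 54.7, 9.4, 4.8) z 9.1 bench -0.7
btin (array([ 606.8, -216. ], dtype=float32), 55.5, 51.7, 179.9) z 47.5 bench -0.5
```

Tin first. Both views agree within 3 mm, and the jaw leaves 14 mm on each side.

```bash
python3 -m handwheel '[[-0.008,0.034,0.04,0,0,0.08,1],[-0.018,0.07,0.09,0,0,0.157,1],[-0.028,0.11,0.135,0,0,0.157,1],[-0.034,0.1345,0.18,0,0,0.157,1],[-0.034,0.1345,0.23,0,0,0.157,1],[-0.034,0.1345,0.26,0,0,0.157,1],[-0.034,0.1345,0.285,0,0,0.157,1],[-0.034,0.1345,0.305,0,0,0.157,1],[-0.034,0.1345,0.314,0,0,0.157,1],[-0.034,0.1345,0.314,0,0,0.157,1]]' && python3 look.py w2
```

```text
clock: 2.65
position: [463.9, -86.5, 6.0]
ee_rot: [0.079, 0.997, -0.0, -0.0]
contact_force: [-0.5, 0.4, -0.5]
gripper_width: 85.0
grasp_force: 0.0
2.65 [463.9 -86.5   6. ] [ 0.16  0.44 -0.63  0.   -0.51 -1.89]
```

View pics/w2.png

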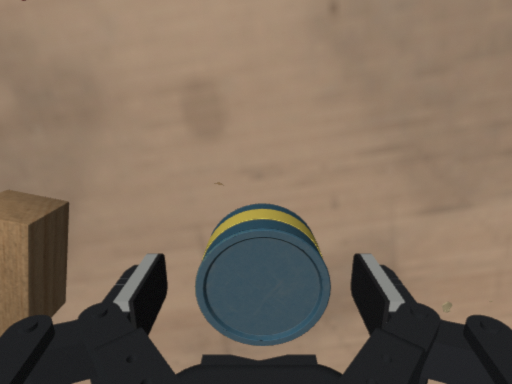

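The tin (263,285) sits centred between the fingers at (150,285) and (370,285). I close and lift.

```bash
python3 -m handwheel '[[0,0,0,0,0,0,-1],[0,0,0,0,0,0,-1],[0,0,0,0,0,0,-1],[0,0,0,0,0,0,-1],[0,0,0,0,0,0,-1],[0,0,0,0,0,0,-1],[0,0,-0.02,0,0,0,-1],[0,0,-0.05,0,0,0,-1],[0,0,-0.08,0,0,0,-1],[0,0,-0.08,0,0,0,-1]]'; python3 -c "
from h import *
step((478.5,152.5,88),80.8)"
```

```text
clock: 3.95
position: [465.6, -85.7, 88.7]
ee_rot: [0.078, 0.997, 0.001, 0.003]
contact_force: [0.4, 0.1, -2.7]
gripper_width: 54.3
grasp_force: 63.9
shift [0.0245 0.2373 0.001 ] turn [0.002 0.006 0.004] j6 -1.89 z 88.7
```

```bash
python3 -m handwheel '[[0.004,0.04,0,0,0,0,-1],[0.009,0.09,0,0,0,0,-1],[0.014,0.14,0,0,0,0,-1],[0.019,0.19,0,0,0,0,-1],[0.023,0.225,0,0,0,0,-1],[0.0245,0.2373,0,0,0,0,-1],[0.0245,0.2373,0.02,0,0,0,-1],[0.0245,0.2373,0.035,0,0,0,-1],[0.0245,0.2373,0.045,0,0,0,-1],[0.0245,0.2373,0.045,0,0,0,-1]]'; python3 look.py w3; python3 -c "
from h import *
step((478.5,152.5,18),80.8)"
```

```text
clock: 5.2
position: [476.3, 151.3, 40.4]
ee_rot: [0.079, 0.997, -0.001, -0.001]
contact_force: [-1.4, 0.0, -0.4]
gripper_width: 54.0
grasp_force: 63.9
5.2 [476.3 151.3  40.4] [ 0.63  0.41 -0.53 -0.   -0.63 -2.36]
shift [-0.0015  0.001   0.0231] turn [-0.001 -0.001  0.003] j6 -2.36 z 41.1
```

View pics/w3.png

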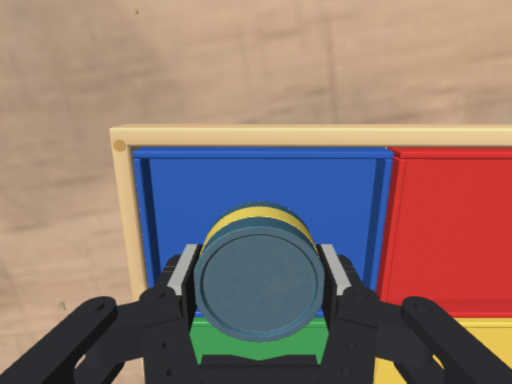

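The tin (261,280) hangs centred between the blue bay's side walls (150 and 380). I lower, open partly and lift.

```bash
python3 -m handwheel '[[0,0,0.008,0,0,0,-1],[0,0,0.016,0,0,0,-1],[0,0,0.022,0,0,0,-1],[0,0,0.0235,0,0,0,-1],[0,0,0.0235,0,0,0,-1]]'; python3 -m handwheel '[[0,0,0,0,0,0,0.6],[0,0,0,0,0,0,0.6],[0,0,0,0,0,0,0.6],[0,0,0,0,0,0,0.6]]'
```

```text
clock: 5.88
position: [477.1, 152.3, 17.8]
ee_rot: [0.078, 0.997, 0.0, 0.0]
contact_force: [0.2, 0.9, -1.0]
gripper_width: 54.3
grasp_force: 64.0
clock: 6.38
position: [477.1, 152.3, 17.9]
ee_rot: [0.079, 0.997, 0.0, 0.0]
contact_force: [0.0, -0.4, 0.4]
gripper_width: 68.2
grasp_force: 0.0
```

```bash
python3 -m handwheel '[[0,0,-0.03,0,0,0,0.6],[0,0,-0.08,0,0,0,0.6],[0,0,-0.13,0,0,0,0.6],[0,0,-0.13,0,0,0,0.6]]';python3 look.py w4; python3 -c "
from h import *
step((443,-199,150),68.7)"
```

```text
clock: 6.88
position: [479.4, 153.7, 152.1]
ee_rot: [0.078, 0.997, 0.003, 0.004]
contact_force: [0.4, -0.8, 0.0]
gripper_width: 68.3
grasp_force: 0.0
6.875 [479.4 153.7 152.1] [ 0.63  0.25 -0.41  0.   -0.9  -2.36]
shift [-0.0208 -0.3529 -0.0015] turn [0.004 0.003 0.214] j6 -2.36 z 149.6
```

View pics/w4.png

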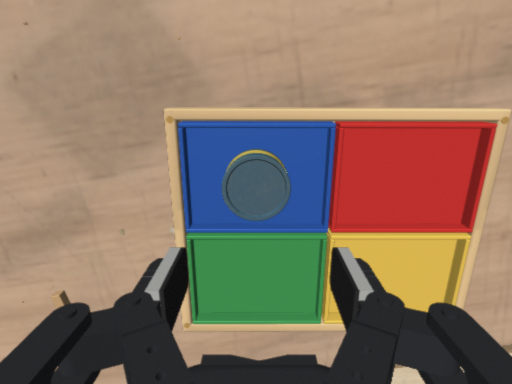

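The tin lies flat in the blue bay at (256,186), clear of its walls. Red is at (412,178), green (257,278), yellow (395,278). I go to the pine block and measure the bays from this picture.

```bash
python3 -m handwheel '[[-0.002,-0.04,0,0,0,0.1,1],[-0.006,-0.10,0,0,0,0.2,1],[-0.01,-0.16,0,0,0,0.214,1],[-0.013,-0.22,0,0,0,0.214,1],[-0.016,-0.28,0,0,0,0.214,1],[-0.0195,-0.33,0,0,0,0.214,1],[-0.0208,-0.353,0,0,0,0.214,1],[-0.0208,-0.353,0,0,0,0.214,1],[-0.0208,-0.353,0,0,0,0.214,1]]';python3 look.py w5; python3 - <<'E'
from meas import *
f=np.load("w4.npz");p=f["p"];cam=pose("wrist",dict(position=f["pos"],ee_rot=f["rot"]))
hsv=cv2.cvtColor(p,cv2.COLOR_BGR2HSV);H,S=hsv[...,0],hsv[...,1]
for n,lo,hi in(("blue",105,125),("yellow",20,32),("green",50,80),("red",0,6)):
    print(n,rect(cam,blobs((H>=lo)&(H<=hi)&(S>150),100)[0],24))
obj("w5","pad",(258,265),110,20,60,30)
step((443,-199,150),68.7)
E
```

```text
clock: 8.05
position: [441.7, -199.1, 146.8]
ee_rot: [0.185, 0.983, 0.0, -0.001]
contact_force: [-0.1, 0.2, 0.4]
gripper_width: 85.2
grasp_force: 0.0
8.05 [ 441.7 -199.1  146.8] [-0.09  0.23 -0.45 -0.   -0.89 -1.85]
blue (array([474.1, 153.1], dtype=float32), 130.3, 98.6, 80.9)
yellow (array([593.2, 268.1], dtype=float32), 133.9, 104.0, 80.8)Traceback (most recent call last):
  File "<stdin>", line 5, in <module>
IndexError: list index out of range
```

View pics/w5.png

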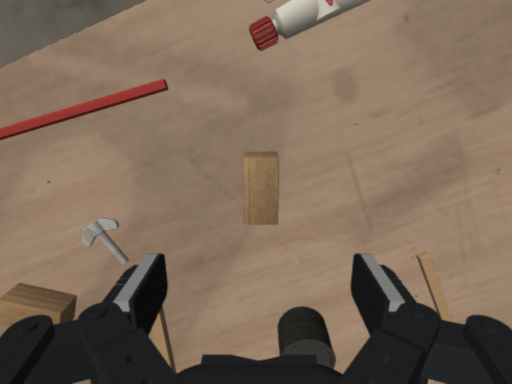

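```bash
python3 - <<'E'
from meas import *
obj("w5","pad",(262,190),70,15,60,30)
for z0,z1 in((15,60),(20,35),(35,60)): obj("w1","padR",(97,187),40,z0,z1,30)
for n,u in(("w5",(262,190)),("w1",(97,187)),("w1",(276,161))):
    cam,P,(uu,vv),dd=top_pts(n,u,45,0,0);z=P[...,2];print(n,np.histogram(z,bins=[-5,3,8,13,18,23,26,29,32,35,40,46,60])[0], (dd==0).sum())
p=np.load("w1.npz")["p"];a=cv2.resize(p[120:220,60:130],None,fx=5,fy=5,interpolation=3);b=np.load("w5.npz")["p"];b=cv2.resize(b[130:240,200:320],None,fx=5,fy=5)[:500]
cv2.imwrite("pics/c2.png",np.hstack([a,b[:, :440]]))
E
```

```text
pad (array([ 442.2, -198. ], dtype=float32), 62.1, 29.7, 158.2) z 29.3 bench -0.8
padR (array([ 479.5, -453. ], dtype=float32), 62.0, 37.4, 53.7) z 29.1 bench -0.5
padR (array([ 480.3, -454.1], dtype=float32), 61.1, 34.8, 53.7) z 29.2 bench -0.5
padR none [-2.71405144 -0.51273465 30.80178143]
w5 [5517   33   35   34   40   27  765 1622    1    0    0    0] 26
w1 [6799   86   72   88   77   50  320  580    1    0    0    0] 27
w1 [7049   22   18   21   21   17  335  598    1    0    0    0] 18
```

View pics/c2.png

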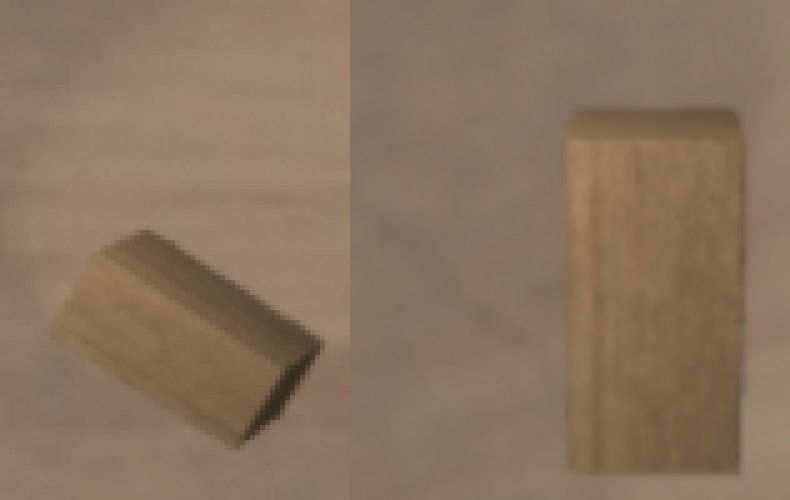

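The pine block here measures about 30×62 mm, narrower than the 45 mm stated. The right one looks the same. Before reaching, I use the top depth to check for any block farther left.

```bash
python3 - <<'E'
from h import *
for n in("top","scene"):
    f=np.load(n+"0.npz");d=f["d"];K,Rw,C=cam=pose(n);vv,uu=np.mgrid[:384,:512]
    P=(np.c_[uu.ravel(),vv.ravel(),np.ones(uu.size)]@np.linalg.inv(K).T*d.reshape(-1,1))@Rw.T+C;P=P.reshape(384,512,3);z=P[...,2]
    m=(z>12)&(z<80)&(d>0)
    for c in blobs(m,25):
        q=np.zeros(m.shape,np.uint8);cv2.drawContours(q,[c],-1,1,-1);s=(q>0)&m
        print(n,c.reshape(-1,2).mean(0).round(),P[s].mean(0).round(),"zmax",np.percentile(z[s],95).round(),rect(cam,c,30)[1:3])
E
```

```text
top [153. 186.] [539. 212.  19.] zmax 26.0 (289.1, 224.4)
top [ 36. 145.] [624. 549.  39.] zmax 70.0 (447.9, 221.2)
top [267.  83.] [ 856. -129.   36.] zmax 44.0 (401.8, 53.5)
top [368. 107.] [ 783. -439.   30.] zmax 67.0 (240.5, 140.5)
top [376.  46.] [ 985. -470.   25.] zmax 40.0 (152.1, 128.5)
top [251.  22.] [1047.  -76.   47.] zmax 77.0 (192.1, 37.2)
top [224. 110.] [773.   2.  31.] zmax 51.0 (133.4, 52.8)
top [256. 258.] [325. -97.  18.] zmax 25.0 (118.1, 28.8)
top [252. 210.] [465. -84.  31.] zmax 36.0 (56.1, 53.1)
top [42. 33.] [1022.  574.   14.] zmax 18.0 (144.6, 121.4)
top [296. 162.] [ 609. -214.   45.] zmax 53.0 (58.9, 52.2)
top [377. 205.] [ 482. -454.   28.] zmax 34.0 (61.5, 34.0)
top [290. 218.] [ 444. -197.   29.] zmax 33.0 (61.0, 30.5)
top [246. 372.] [ 14. -65.  25.] zmax 53.0 (74.9, 34.0)
top [393.  77.] [ 874. -512.   50.] zmax 77.0 (58.7, 54.9)
top [22. 96.] [814. 623.  14.] zmax 18.0 (190.3, 70.3)
top [71. 58.] [939. 480.  14.] zmax 17.0 (120.2, 68.1)
top [80. 14.] [1087.  459.   14.] zmax 17.0 (112.9, 97.1)
top [124.   8.] [1105.  321.   14.] zmax 17.0 (77.0, 
[... 1892 characters left out ...]
.   44.] zmax 75.0 (407.1, 291.1)
scene [229. 120.] [ 975. -457.   27.] zmax 41.0 (152.3, 151.6)
scene [ 9. 90.] [2028.  -63.   50.] zmax 69.0 (447.6, 96.1)
scene [276. 207.] [461. -79.  29.] zmax 36.0 (86.1, 53.8)
scene [321. 226.] [323. -91.  19.] zmax 25.0 (129.3, 29.7)
scene [263. 170.] [ 605. -207.   39.] zmax 52.0 (120.8, 52.6)
scene [304. 193.] [ 441. -192.   26.] zmax 33.0 (83.3, 47.3)
scene [336. 156.] [ 481. -449.   25.] zmax 32.0 (75.6, 59.5)
scene [ 31. 381.] [502. 601.  23.] zmax 26.0 (31.7, 13.1)
scene [159.  87.] [1543. -571.   22.] zmax 30.0 (196.7, 38.2)
scene [166. 115.] [1240. -353.   20.] zmax 25.0 (62.3, 42.8)
scene [299. 161.] [ 574. -362.   14.] zmax 17.0 (128.1, 15.1)
```

No other block in reach is farther left: the third pine-like piece, at (1240,-353), is also to the right. So the block at (443,-199) is the one, and I descend on it.

```bash
python3 -m handwheel '[[0,0,0.05,0,0,0,1],[0,0,0.095,0,0,0,1],[0,0,0.125,0,0,0,1],[0,0,0.138,0,0,0,1],[0,0,0.1425,0,0,0,1],[0,0,0.1425,0,0,0,1]]';python3 look.py w6
```

```text
clock: 8.85
position: [443.1, -199.5, 6.0]
ee_rot: [0.184, 0.983, 0.0, 0.001]
contact_force: [0.3, -0.0, 0.3]
gripper_width: 85.4
grasp_force: 0.0
8.85 [ 443.1 -199.5    6. ] [-0.09  0.45 -0.59  0.   -0.52 -1.85]
```

View pics/w6.png

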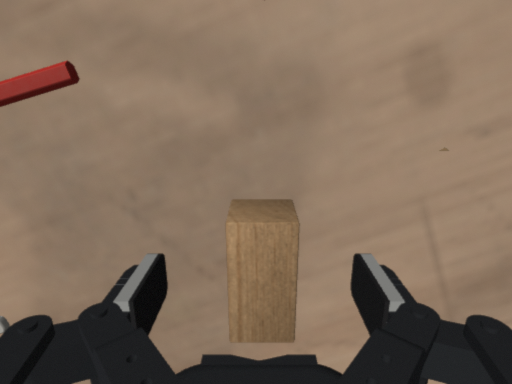

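The block (262,270) is centred between the fingers and square to them. I close and lift.

```bash
python3 -m handwheel '[[0,0,0,0,0,0,-1],[0,0,0,0,0,0,-1],[0,0,0,0,0,0,-1],[0,0,0,0,0,0,-1],[0,0,0,0,0,0,-1],[0,0,0,0,0,0,-1],[0,0,-0.02,0,0,0,-1],[0,0,-0.06,0,0,0,-1],[0,0,-0.10,0,0,0,-1],[0,0,-0.10,0,0,0,-1]]'; python3 -c "
from h import *
step((595,270,105),-9.2);step((595,270,105),80.8)"
```

```text
clock: 10.15
position: [444.2, -199.9, 108.0]
ee_rot: [0.184, 0.983, 0.0, 0.003]
contact_force: [0.7, -0.5, -1.6]
gripper_width: 28.9
grasp_force: 60.2
shift [0.0298 0.4926 0.0036] turn [0.006 0.004 1.36 ] j6 -1.85 z 108.0
shift [0.0298 0.4926 0.0036] turn [ 1.000e-02 -1.000e-03  2.931e+00] j6 -1.85 z 108.0
```

Gripped at 29 mm wide. I carry it to the yellow bay, turning -0.22 so the jaws align with the bay's long side.

```bash
python3 -m handwheel '[[0.002,0.03,0,0,0,-0.05,-1],[0.005,0.08,0,0,0,-0.1,-1],[0.008,0.135,0,0,0,-0.16,-1],[0.011,0.19,0,0,0,-0.218,-1],[0.014,0.245,0,0,0,-0.218,-1],[0.017,0.30,0,0,0,-0.218,-1],[0.020,0.355,0,0,0,-0.218,-1],[0.024,0.41,0,0,0,-0.218,-1],[0.027,0.46,0,0,0,-0.218,-1],[0.0285,0.485,0,0,0,-0.218,-1]]';python3 -m handwheel '[[0,0.007,0.01,0,0,0,-1],[0,0.007,0.04,0,0,0,-1],[0,0.007,0.06,0,0,0,-1],[0,0.007,0.06,0,0,0,-1]]'; python3 look.py w7; python3 -c "
from h import *
step((597,269.5,16.5),80.8)"
```

```text
clock: 11.4
position: [591.3, 264.8, 103.0]
ee_rot: [0.076, 0.997, -0.001, -0.001]
contact_force: [-0.3, 0.0, -0.3]
gripper_width: 28.8
grasp_force: 60.1
clock: 11.9
position: [590.5, 267.3, 42.0]
ee_rot: [0.077, 0.997, -0.002, -0.003]
contact_force: [0.2, 0.2, -0.1]
gripper_width: 28.7
grasp_force: 60.1
11.9 [590.5 267.3  42. ] [ 0.67  0.6  -0.14 -0.   -0.83 -2.4 ]
shift [-0.005   0.0023  0.0272] turn [-0.003 -0.003  0.007] j6 -2.4 z 43.7
```

View pics/w7.png

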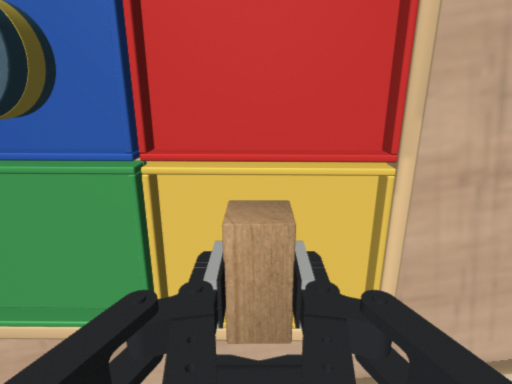

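The block (258,275) hangs between yellow's side walls (155 and 385). I check the fore-aft clearance.

```bash
python3 - <<'E'
from h import *
f=np.load("w7.npz");cam=pose("wrist",dict(position=f["pos"],ee_rot=f["rot"]))
for n,u,z in(("near outer rim",(262,164),24),("far green rim",(100,323),24),("green near",(100,164),24),("L wall",(148,240),24),("R wall",(393,240),24),("block near top",(258,222),65),("block far",(258,343),65)): print(n,cast(cam,u,z)[0].round(1))
E
```

```text
near outer rim [547.3 275.6  24. ]
far green rim [628.9 164.1  24. ]
green near [534.6 193.7  24. ]
L wall [579.8 207.   24. ]
R wall [600.3 340.3  24. ]
block near top [561.9 271.6  65. ]
block far [620.9 262.3  65. ]
```

```bash
python3 -m handwheel '[[-0.005,0.003,0.006,0,0,0,-1],[-0.005,0.003,0.015,0,0,0,-1],[-0.005,0.003,0.022,0,0,0,-1],[-0.005,0.003,0.0265,0,0,0,-1],[-0.005,0.003,0.0265,0,0,0,-1],[-0.005,0.003,0.0265,0,0,0,-1]]'; python3 -m handwheel '[[0,0,0,0,0,0,0],[0,0,0,0,0,0,0.1],[0,0,0,0,0,0,0.1],[0,0,0,0,0,0,0.1]]';python3 -m handwheel '[[0,0,-0.03,0,0,0,0.1],[0,0,-0.08,0,0,0,0.1],[0,0,-0.13,0,0,0,0.1],[0,0,-0.16,0,0,0,0.1],[0,0,-0.16,0,0,0,0.1]]';python3 look.py w8; python3 -c "
from h import *
step((575,-74.3,180),94.8)"
```

```text
clock: 12.7
position: [598.3, 271.9, 19.0]
ee_rot: [0.076, 0.997, 0.0, 0.0]
contact_force: [0.2, 0.8, -0.4]
gripper_width: 28.9
grasp_force: 60.1
clock: 13.2
position: [598.2, 271.7, 18.9]
ee_rot: [0.077, 0.997, 0.0, 0.0]
contact_force: [0.1, -0.4, -0.1]
gripper_width: 46.8
grasp_force: 0.0
clock: 13.82
position: [599.5, 272.6, 182.4]
ee_rot: [0.076, 0.997, 0.002, 0.003]
contact_force: [-0.1, 0.7, -1.1]
gripper_width: 47.0
grasp_force: 0.0
13.825 [599.5 272.6 182.4] [ 0.67  0.47  0.02  0.   -1.11 -2.4 ]
shift [-0.0298 -0.3458 -0.0007] turn [ 0.003 -0.003  2.904] j6 -2.4 z 179.9
```

View pics/w8.png

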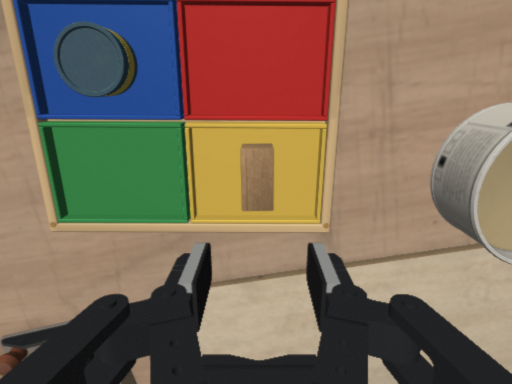

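The pine block lies flat in the yellow bay at (257,177). I move over the short stick.

```bash
python3 -m handwheel '[[-0.004,-0.03,0,0,0,-0.08,0.1],[-0.013,-0.08,0,0,0,-0.16,0.1],[-0.021,-0.13,0,0,0,-0.244,0.1],[-0.029,-0.18,0,0,0,-0.244,0.1],[-0.037,-0.23,0,0,0,-0.244,0.1],[-0.045,-0.28,0,0,0,-0.244,0.1],[-0.053,-0.325,0,0,0,-0.244,0.1],[-0.056,-0.3425,0,0,0,-0.244,0.1],[-0.056,-0.3425,0,0,0,-0.244,0.1],[-0.056,-0.3425,0,0,0,-0.244,0.1]]';python3 look.py w9; python3 - <<'E'
from meas import *
obj("w9","stick",(258,200),90,5,60,10)
print(cast(pose("top"),[[247.7,147.3],[249,177.3]],10).round(1))
E
```

```text
clock: 15.12
position: [601.0, -74.4, 178.1]
ee_rot: [-0.046, 0.999, 0.0, -0.001]
contact_force: [-0.2, -0.1, -1.2]
gripper_width: 47.0
grasp_force: 0.0
15.125 [601.  -74.4 178.1] [ 0.14  0.39 -0.12 -0.   -1.06 -1.62]
stick (array([613.6, -71.9], dtype=float32), 89.6, 9.9, 4.2) z 9.3 bench -0.8
[[659.2 -70.8  10. ]
 [566.6 -75.2  10. ]]
```

View pics/w9.png

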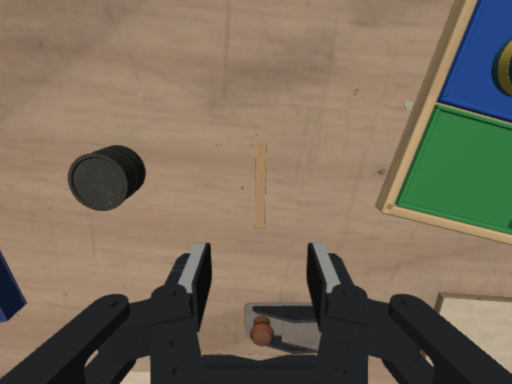

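The stick (261,185) is clear, 90 mm long, at (613.6,-71.9). The black tin (107,178) is well away. I descend.

```bash
python3 -m handwheel '[[-0.006,0.001,0.05,0,0,0.017,0],[-0.0128,0.0014,0.1,0,0,0.017,0],[-0.0128,0.0014,0.135,0,0,0.017,0],[-0.0128,0.0014,0.155,0,0,0.017,0],[-0.0128,0.0014,0.163,0,0,0.017,0],[-0.0128,0.0014,0.163,0,0,0.017,0],[-0.0128,0.0014,0.163,0,0,0.017,0]]'; python3 -c "
from h import *
step((613.6,-71.9,2.5),94.2)"
```

```text
clock: 16.05
position: [614.8, -72.3, 17.1]
ee_rot: [-0.037, 0.999, 0.0, 0.001]
contact_force: [0.8, -0.7, -0.3]
gripper_width: 42.6
grasp_force: 0.0
shift [0.0012 0.0005 0.0146] turn [-0.     0.002  0.001] j6 -1.64 z 17.1
```

```bash
python3 -m handwheel '[[0.001,0.0005,0.006,0,0,0,0],[0.001,0.0005,0.012,0,0,0,0],[0.001,0.0005,0.0145,0,0,0,0],[0.001,0.0005,0.0145,0,0,0,0],[0.001,0.0005,0.0145,0,0,0,0]]'; python3 -m handwheel '[[0,0,0,0,0,0,-1],[0,0,0,0,0,0,-1],[0,0,0,0,0,0,-1],[0,0,0,0,0,0,-1],[0,0,0,0,0,0,-1],[0,0,0,0,0,0,-1]]'
```

```text
clock: 16.68
position: [612.9, -72.3, 1.4]
ee_rot: [-0.037, 0.999, -0.0, 0.0]
contact_force: [-0.4, -0.3, -0.6]
gripper_width: 42.3
grasp_force: 0.0
clock: 17.42
position: [613.0, -72.3, 1.6]
ee_rot: [-0.037, 0.999, -0.0, 0.0]
contact_force: [-0.1, 0.3, 3.8]
gripper_width: 7.6
grasp_force: 61.2
```

```bash
python3 -m handwheel '[[0,0,-0.02,0,0,0,-1],[0,0,-0.06,0,0,0,-1],[0.001,0.01,-0.09,0,0,0.18,-1],[0.004,0.04,-0.09,0,0,0.36,-1],[0.007,0.07,-0.09,0,0,0.54,-1],[0.01,0.10,-0.09,0,0,0.72,-1],[0.013,0.13,-0.09,0,0,0.9,-1],[0.016,0.16,-0.09,0,0,1.08,-1],[0.019,0.18,-0.09,0,0,1.26,-1],[0.022,0.2,-0.09,0,0,1.44,-1]]';python3 -c "
from h import *
step((575.5,136,91.5),-9.2)"
```

```text
clock: 18.68
position: [587.0, 82.1, 80.4]
ee_rot: [0.589, 0.807, 0.036, -0.04]
contact_force: [-0.2, -0.3, -0.3]
gripper_width: 8.0
grasp_force: 60.7
shift [ 0.0557  0.0056 -0.0051] turn [-0.015 -0.108  0.47 ] j6 -3.1 z 80.4
```

The wrist is at its limit: positive turns lower joint 6. I unwind the other way.

```bash
sed -i 's/abs(j+w\[2\])<abs(j+best\[2\])/abs(j-w[2])<abs(j-best[2])/' h.py; python3 -m handwheel '[[0,0,0,0,0,-0.18,-1],[0,0,-0.01,0,0,-0.36,-1],[0,0,-0.01,0,0,-0.54,-1],[0,0,-0.01,0,0,-0.72,-1],[0,0,-0.01,0,0,-0.9,-1],[0,0,-0.01,0,0,-1.08,-1],[0,0,-0.01,0,0,-1.26,-1],[0,0,-0.01,0,0,-1.44,-1],[0,0,-0.01,0,0,-1.5,-1],[0,0,-0.01,0,0,-1.5,-1]]';python3 -c "
from h import *
step((575.5,136,90),-9.2)"
```

```text
clock: 19.92
position: [586.8, 79.3, 89.9]
ee_rot: [-0.118, 0.992, 0.053, -0.006]
contact_force: [-0.2, -0.1, -0.7]
gripper_width: 7.8
grasp_force: 60.7
shift [-0.0024  0.0575  0.0061] turn [ 0.093  0.064 -1.171] j6 -1.6 z 89.9
```

```bash
python3 -m handwheel '[[0,0.008,0.001,0.0135,0.009,-0.17,-1],[-0.001,0.02,0.002,0.027,0.018,-0.34,-1],[-0.001,0.035,0.003,0.04,0.027,-0.51,-1],[-0.002,0.05,0.004,0.054,0.037,-0.68,-1],[-0.0024,0.0575,0.005,0.0675,0.046,-0.85,-1],[-0.0024,0.0575,0.006,0.081,0.055,-1.02,-1],[-0.0024,0.0575,0.006,0.093,0.064,-1.171,-1],[-0.0024,0.0575,0.006,0.093,0.064,-1.171,-1],[-0.0024,0.0575,0.006,0.093,0.064,-1.171,-1]]';python3 look.py w10;python3 -c "
from h import *
step((575.5,136,40),-9.2)"
```

```text
clock: 21.05
position: [575.8, 136.0, 90.5]
ee_rot: [-0.647, 0.762, -0.0, 0.0]
contact_force: [0.8, 1.4, -1.4]
gripper_width: 8.0
grasp_force: 60.7
21.05 [575.8 136.   90.5] [ 0.51  0.46 -0.26  0.   -0.85 -0.67]
shift [0.0001 0.0004 0.0506] turn [-0.001  0.    -0.002] j6 -0.67 z 90.6
```

View pics/w10.png

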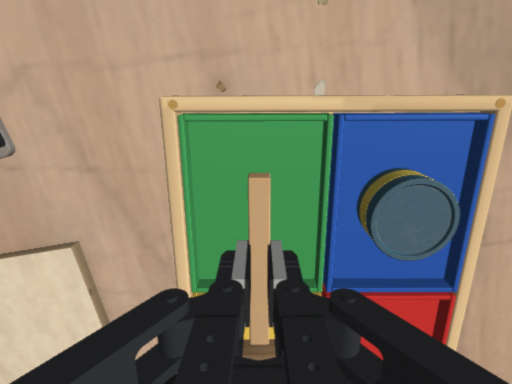

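The stick (259,260) is aligned with the green bay and centred in it. I lower and release.

```bash
python3 -m handwheel '[[0,0,0.03,0,0,0,-1],[0,0,0.055,0,0,0,-1],[0,0,0.068,0,0,0,-1],[0,0,0.074,0,0,0,-1],[0,0,0.0775,0,0,0,-1],[0,0,0.0775,0,0,0,-1],[0,0,0.0775,0,0,0,-1]]'; python3 -m handwheel '[[0,0,0,0,0,0,-0.5],[0,0,0,0,0,0,-0.4],[0,0,0,0,0,0,-0.4],[0,0,0,0,0,0,-0.4]]';python3 -m handwheel '[[0,0,-0.02,0,0,0,-0.4],[0,0,-0.06,0,0,0,-0.4],[0,0,-0.12,0,0,0,-0.4],[0,0,-0.16,0,0,0,-0.4],[0,0,-0.16,0,0,0,-0.4]]';python3 look.py w11; python3 -c "
from h import *
step((442,-361.6,175),76.5)"
```

```text
clock: 21.98
position: [576.3, 136.2, 13.9]
ee_rot: [-0.648, 0.761, -0.0, 0.001]
contact_force: [-0.8, -0.1, -0.8]
gripper_width: 7.5
grasp_force: 60.7
clock: 22.48
position: [575.9, 136.1, 13.2]
ee_rot: [-0.648, 0.761, -0.0, 0.0]
contact_force: [-0.6, -0.2, -0.3]
gripper_width: 25.3
grasp_force: 0.0
clock: 23.1
position: [577.8, 136.9, 177.5]
ee_rot: [-0.649, 0.761, -0.002, 0.004]
contact_force: [-0.2, 1.0, -0.4]
gripper_width: 25.6
grasp_force: 0.0
23.1 [577.8 136.9 177.5] [ 0.51  0.37 -0.16  0.   -1.03 -0.67]
shift [ 0.513   0.0532 -0.0017] turn [-5.000e-03 -1.000e-03 -1.495e+00] j6 -0.67 z 174.7
```

View pics/w11.png

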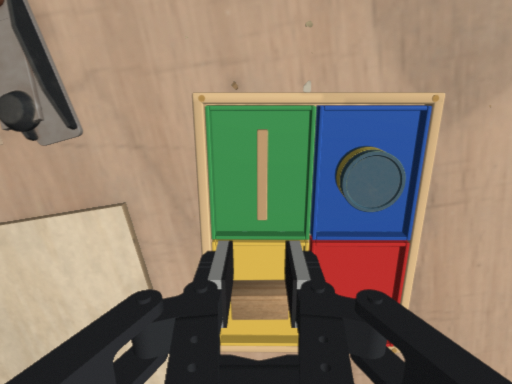

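The stick lies flat in the green bay at (262,175). Fifteen pictures are viewed by my count, one over the allowance, so from here I check by numbers only. Next I move over the wing bolt and measure its axis.

```bash
python3 -m handwheel '[[0.03,0.003,0,0,0,0.12,1],[0.08,0.008,0,0,0,0.25,1],[0.135,0.014,0,0,0,0.38,1],[0.19,0.019,0,0,0,0.51,1],[0.245,0.025,0,0,0,0.64,1],[0.3,0.03,0,0,0,0.77,1],[0.355,0.036,0,0,0,0.9,1],[0.41,0.041,0,0,0,1.03,1],[0.465,0.047,0,0,0,1.15,1],[0.505,0.051,0,0,0,1.2,1]]';python3 -m handwheel '[[0.01,0,0,0,0,0,1],[0.01,0,0,0,0,0,1],[0.01,0,0,0,0,0,1]]';python3 look.py w12
cat > bolt.py <<'E'
import sys
from meas import *
def bolt(n,uv,r,zlo=5,zhi=40,ztop=9):
    cam,P,(uu,vv),dd=top_pts(n,uv,r,0,0)
    m=((P[...,2]>zlo)&(P[...,2]<zhi)&(dd>0)).astype(np.uint8)
    for c in blobs(m,40)[:4]:
        Q=P[(cv2.drawContours(np.zeros_like(m),[c],-1,1,-1)>0)&(m>0)][:,:2]
        g=Q.mean(0);tip0=Q[np.argsort(-np.linalg.norm(Q-g,axis=1))[:8]].mean(0)
        D=np.linalg.norm(Q-tip0,axis=1);L=D.max();w=Q[D>0.62*L].mean(0);sh=Q[D<0.5*L].mean(0);ax=w-tip0;ax/=np.linalg.norm(ax)
        ax2=w-sh;ax2/=np.linalg.norm(ax2);s=(Q-tip0)@ax2;t=(Q-sh)@[-ax2[1],ax2[0]]
        print("n",len(Q),"cent",g.round(1),"tip",tip0.round(1),"len",s.max().round(1),"width",np.ptp(t).round(1),"wings",w.round(1),"ang",np.degrees(np.arctan2(ax[1],ax[0])).round(1),np.degrees(np.arctan2(ax2[1],ax2[0])).round(1),"t",t.min().round(1),t.max().round(1))
        for a in np.arange(0,L+4,4):
            k=(s>=a)&(s<a+4)
            if k.any(): print(int(a),np.ptp(t[k]).round(1),((t[k].max()+t[k].min())/2).round(1),end=" | ")
        print()
if __name__=="__main__": bolt(sys.argv[1],(int(sys.argv[2]),int(sys.argv[3])),int(sys.argv[4]))
E
python3 bolt.py w12 258 195 85
```

```text
clock: 24.4
position: [443.2, -355.9, 171.0]
ee_rot: [-0.103, 0.995, 0.001, -0.001]
contact_force: [-0.2, -0.1, 0.8]
gripper_width: 85.4
grasp_force: 0.0
clock: 24.78
position: [435.5, -355.4, 172.8]
ee_rot: [-0.106, 0.994, 0.0, 0.0]
contact_force: [0.2, 1.1, 0.5]
gripper_width: 84.9
grasp_force: 0.0
24.775 [ 435.5 -355.4  172.8] [-0.4   0.33 -0.23 -0.   -1.01 -0.96]
n 790 cent [ 436.3 -359.6] tip [ 469.2 -353.3] len 49.6 width 40.5 wings [ 428.8 -361. ] ang -169.3 -169.2 t -20.4 20.1
0 7.3 0.1 | 4 7.2 0.2 | 8 7.2 0.3 | 12 7.1 0.3 | 16 6.1 -0.1 | 20 7.0 -0.5 | 24 7.0 -0.5 | 28 7.0 -0.4 | 32 39.7 0.3 | 36 40.4 -0.2 | 40 38.2 -0.1 | 44 30.4 -0.1 | 48 22.5 0.0 | 
n 493 cent [ 531.4 -352.2] tip [ 555.5 -364.3] len 48.6 width 13.3 wings [ 518.4 -348. ] ang 156.3 162.1 t -7.5 5.8
0 6.8 1.3 | 4 12.2 -1.5 | 8 11.8 -1.1 | 12 11.9 -1.0 | 16 11.9 -0.9 | 20 12.2 -0.7 | 24 12.1 -0.7 | 28 12.4 -0.7 | 32 11.6 -0.3 | 36 11.7 -0.3 | 40 11.7 -0.2 | 44 11.8 -0.1 | 48 9.8 -0.5 | 
n 134 cent [ 485.1 -428.1] tip [ 483.2 -432.6] len 10.2 width 6.4 wings [ 487.6 -425.6] ang 57.9 45.9 t -5.0 1.5
0 1.2 0.3 | 4 4.2 -0.8 | 8 6.4 -1.7 |
```

The bolt axis is 190.8°, wings measure 40 mm and the shaft 7 mm, so the wing grip point is (432.8,-360.2) with the jaws closing at 100.8°. The long stick starts about 75 mm farther out. I descend.

```bash
python3 -m handwheel '[[0.002,-0.002,0.04,0,0,0.023,1],[0.0036,-0.0041,0.09,0,0,0.023,1],[0.0036,-0.0041,0.13,0,0,0.023,1],[0.0036,-0.0041,0.15,0,0,0.023,1],[0.0036,-0.0041,0.155,0,0,0.023,1],[0.0036,-0.0041,0.155,0,0,0.023,1],[0.0036,-0.0041,0.155,0,0,0.023,1]]'; python3 -c "
from h import *
step((432.8,-360.2,2.5),100.8)"
```

```text
clock: 25.7
position: [433.8, -361.4, 19.4]
ee_rot: [-0.094, 0.996, -0.001, 0.001]
contact_force: [0.5, -0.9, 0.3]
gripper_width: 85.3
grasp_force: 0.0
shift [0.0008 0.0014 0.0169] turn [-0.002  0.003  0.   ] j6 -0.97 z 19.4
```

```bash
python3 -m handwheel '[[0.001,0.001,0.008,0,0,0,1],[0.001,0.001,0.014,0,0,0,1],[0.001,0.001,0.0165,0,0,0,1],[0.001,0.001,0.0165,0,0,0,1]]'; python3 -m handwheel '[[0,0,0,0,0,0,-1],[0,0,0,0,0,0,-1],[0,0,0,0,0,0,-1],[0,0,0,0,0,0,-1],[0,0,0,0,0,0,-1],[0,0,0,0,0,0,-1]]'
```

```text
clock: 26.2
position: [431.5, -360.5, 1.3]
ee_rot: [-0.094, 0.996, 0.0, 0.0]
contact_force: [-0.7, -0.6, 0.3]
gripper_width: 85.6
grasp_force: 0.0
clock: 26.95
position: [432.0, -360.7, 2.1]
ee_rot: [-0.094, 0.996, -0.0, 0.001]
contact_force: [0.6, 1.4, 4.1]
gripper_width: 36.5
grasp_force: 60.4
```

Gripped at 36.5 mm. I lift and carry it to the red bay, turning -1.222.

```bash
python3 -m handwheel '[[0,0,-0.02,0,0,0,-1],[0,0,-0.06,0,0,0,-1],[-0.01,0.03,-0.11,0,0,-0.1,-1],[-0.022,0.075,-0.11,0,0,-0.22,-1],[-0.037,0.125,-0.11,0,0,-0.34,-1],[-0.052,0.175,-0.11,0,0,-0.46,-1],[-0.066,0.225,-0.11,0,0,-0.58,-1],[-0.081,0.275,-0.11,0,0,-0.7,-1],[-0.096,0.325,-0.11,0,0,-0.82,-1],[-0.11,0.375,-0.11,0,0,-0.94,-1]]';python3 -c "
from h import *
step((494.6,276.2,110),170.8)"
```

```text
clock: 28.2
position: [468.9, 30.1, 111.2]
ee_rot: [-0.536, 0.844, -0.0, -0.0]
contact_force: [0.6, -0.7, 0.1]
gripper_width: 36.4
grasp_force: 60.0
shift [-0.2337  0.0814  0.0011] turn [ 0.    -0.    -0.278] j6 -0.85 z 111.2
```

```bash
python3 -m handwheel '[[-0.045,0.016,0,0,0,-0.1,-1],[-0.093,0.032,0,0,0,-0.2,-1],[-0.14,0.049,0,0,0,-0.278,-1],[-0.188,0.065,0,0,0,-0.278,-1],[-0.22,0.0765,0,0,0,-0.278,-1],[-0.2337,0.0814,0,0,0,-0.278,-1],[-0.2337,0.0814,0.03,0,0,-0.278,-1],[-0.2337,0.0814,0.06,0,0,-0.278,-1],[-0.2337,0.0814,0.06,0,0,-0.278,-1],[-0.2337,0.0814,0.06,0,0,-0.278,-1]]';python3 look.py w13; python3 - <<'E'
from h import *
f=np.load("w13.npz");p=f["p"];st=dict(position=f["pos"],ee_rot=f["rot"]);cam=pose("wrist",st)
hsv=cv2.cvtColor(p,cv2.COLOR_BGR2HSV);H,S=hsv[...,0],hsv[...,1]
m=((H<=6)|(H>=176))&(S>150);m[:, :]&=True
b=blobs(m,300)[0];print(b.reshape(-1,2).min(0),b.reshape(-1,2).max(0),rect(cam,b,24))
step((494.6,276.2,13),170.8)
E
```

```text
clock: 29.45
position: [496.7, 274.4, 52.4]
ee_rot: [-0.646, 0.763, -0.0, 0.001]
contact_force: [-0.2, -0.2, 0.0]
gripper_width: 36.3
grasp_force: 60.0
29.45 [496.7 274.4  52.4] [ 0.79  0.48 -0.35  0.   -0.74 -0.96]
[168 136] [353 283] (array([493.3, 263.7], dtype=float32), 98.9, 89.7, 170.9)
shift [-0.001   0.0026  0.0398] turn [-0.002  0.002 -0.004] j6 -0.96 z 52.8
```

The red bay's width matches my target to 1 mm, and its near edge to about 3 mm. I lower, release and lift.

```bash
python3 -m handwheel '[[-0.001,0.002,0.012,0,0,0,-1],[-0.001,0.002,0.024,0,0,0,-1],[-0.001,0.002,0.033,0,0,0,-1],[-0.001,0.002,0.0385,0,0,0,-1],[-0.001,0.002,0.0385,0,0,0,-1],[-0.001,0.002,0.0385,0,0,0,-1]]'; python3 -m handwheel '[[0,0,0,0,0,0,0],[0,0,0,0,0,0,0.25],[0,0,0,0,0,0,0.25],[0,0,0,0,0,0,0.25]]'
```

```text
clock: 30.25
position: [494.4, 275.9, 13.0]
ee_rot: [-0.647, 0.763, -0.0, 0.0]
contact_force: [-0.7, -0.4, -0.7]
gripper_width: 36.1
grasp_force: 60.0
clock: 30.75
position: [494.3, 275.8, 13.1]
ee_rot: [-0.647, 0.763, -0.0, 0.0]
contact_force: [0.1, 0.0, -0.3]
gripper_width: 53.5
grasp_force: 0.0
```

```bash
python3 -m handwheel '[[0,0,-0.02,0,0,0,0.25],[0,0,-0.06,0,0,0,0.25],[0,0,-0.12,0,0,0,0.25],[0,0,-0.18,0,0,0,0.25],[0,0,-0.2,0,0,0,0.25],[0.05,0,-0.2,0,0,0,0.25],[0.1,0,-0.2,0,0,0,0.25],[0.1,0,-0.2,0,0,0,0.25],[0.1,0,-0.2,0,0,0,0.25]]';python3 look.py w14; python3 - <<'E'
from h import *
p,d=get_image("top");np.savez("top1.npz",p=p,d=d)
K,Rw,C=cam=pose("top");hsv=cv2.cvtColor(p,cv2.COLOR_BGR2HSV);H,S=hsv[...,0],hsv[...,1]
# holes in the bay colours, from wrist and top
def holes(p,cam,d):
    hsv=cv2.cvtColor(p,cv2.COLOR_BGR2HSV);H,S=hsv[...,0],hsv[...,1];K,Rw,C=cam
    for n,lo,hi in(("blue",105,125),("yellow",20,32),("green",50,80),("red",0,6)):
        m=(H>=lo)&(H<=hi)&(S>150);bs=blobs(m,300)
        if not bs: print(n,"unseen");continue
        b=bs[0];f=cv2.drawContours(np.zeros(m.shape,np.uint8),[b],-1,1,-1)
        for c in blobs((f>0)&~m,12):
            q=cv2.drawContours(np.zeros(m.shape,np.uint8),[c],-1,1,-1)>0
            v,u=np.nonzero(q);P=(np.c_[u,v,np.ones(len(u))]@np.linalg.inv(K).T*d[q][:,None])@Rw.T+C
            print(n,rect(cam,b,24)[0],"hole",rect(cam,c,20),"z med/95",np.percentile(P[:,2],[50,95]).round(1))
print("top");holes(p,cam,d)
f=np.load("w14.npz");print("wrist");holes(f["p"],pose("wrist",dict(position=f["pos"],ee_rot=f["rot"])),f["d"])
f0=np.load("top0.npz")["p"];df=cv2.absdiff(cv2.GaussianBlur(f0,(5,5),0),cv2.GaussianBlur(p,(5,5),0)).max(2)
for n,(u,v) in dict(btin=(297,162),long=(344,176),padR=(377,205),pencil=(332,259),plane=(225,110),tube=(258,259),bolt=(345,218),pad=(291,217)).items(): print(n,int(df[v-12:v+12,u-12:u+12].max()),end=" ")
E
```

```text
clock: 31.88
position: [478.0, 177.3, 213.4]
ee_rot: [-0.646, 0.763, -0.0, 0.001]
contact_force: [-0.1, -0.1, -0.6]
gripper_width: 53.9
grasp_force: 0.0
31.875 [478.  177.3 213.4] [ 0.67  0.2  -0.3   0.   -1.07 -0.84]
top
blue [477.2 152.5] hole (array([479.6, 152.1], dtype=float32), 61.6, 54.0, 45.9) z med/95 [40.8 46. ]
green [576.1 136.7] hole (array([576.2, 136.3], dtype=float32), 96.0, 18.4, 80.8) z med/95 [14.9 22.2]
red unseen
wrist
blue [475.7 153. ] hole (array([477.5, 155.4], dtype=float32), 61.4, 61.0, 36.5) z med/95 [41.7 43.9]
green unseen
red [496.3 284.4] hole (array([499.2, 284.6], dtype=float32), 52.3, 38.6, 57.2) z med/95 [18.7 22.8]
btin 4 long 5 padR 4 pencil 4 plane 4 tube 5 bolt 36 pad 47
```

The numbers agree. The tin lid is at z 42–44 and the bolt at about z 19, on bay floors at z 10. The stick is centred in green, the black tin and long stick are unmoved, and the arm is clear.

```bash
python3 -c "
from bench import *
print(job_done())"
```

```text
the job is handed in; nothing more can be done
None
```

I packed all four kit items flat in their bays, in the order asked, left the black tin and long stick where they were, and handed the job in at about 32 s; one rule slipped, as I viewed 15 pictures against the limit of 14.

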